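Refit the tabbed cover of a switch box

TASK

Close the open switch box with the cover that has two tabs. Hold the cover tilted, with its tabs low and its other edge raised, hook the tabs in under the box's lip, then swing the cover down until it lies flat and fully home in its recess, and let go. Leave the plain cover without tabs where it lies.

Things in the scene. Friction and masses are not known exactly. Their poses are not given: they have to be found in the camera images.
- switch_box: Fixed grey open box. mm in its frame: origin at table, x to the lip side (away from robot), z up. Recess x -54..54, y -39..39; ledge z 36 carries the cover; wall tops z 48, near wall x -62..-54, sides to y +-45. Far lip over x 54..76, z 49..54; below it a slot, floor z 36, end wall x 70. Seated cover: origin (0, 0, 36), 4 mm play in x and y, axes along the box's.
- tab_cover: Loose grey plastic cover WITH two tabs, 0.15 kg, lying flat left or right of the box. mm in its frame: origin at underside centre, x along the tabs (away from robot), z up. Plate x -50..42, y -35..35, 10 thick. Tabs 5 thick, flush with underside, 22 wide at y +-20, reach x 66. Grip rib on top: x -20..20, 14 wide in y, z 10..35.
- tab_tip (a point): Point on tab_cover midway between the tabs' ends, at the underside: (66, 0, 0) mm in the cover's frame.
- plain_cover: Loose grey plastic cover WITHOUT tabs, 100 x 70 x 10 mm with the same rib, lying on the other side of the box; origin at the centre of the underside. Not to be used.
Not all that is in view belongs to the job. Leave any black or turquoise look-alike of the switch_box alone.

How it is judged:
On the way:
1. the tabs are under the lip while the cover is tilted, its other edge raised (x of tab_tip in the frame of switch_box between 0.056 and 0.075 m and z of tab_tip in the frame of switch_box between 0.03 and 0.046 m and y of tab_tip in the frame of switch_box between -0.02 and 0.02 m and angle between tab_cover's own z axis and vertical above 0.08 rad), for 0.1 s.
At the end, for the whole second after the job is handed in: The tabbed cover lies at rest in the recess: tab ends under the lip (more than 56 mm from the seat centre along the box's x), its underside within 4 mm of the ledge, centre within 12 mm of the seat's centre, turned less than 10 degrees from the box and tilted less than 3.4 degrees (x of tab_tip in the frame of switch_box between 0.056 and 0.075 m and z of tab_cover in the frame of switch_box between 0.032 and 0.04 m and horizontal distance between tab_cover and switch_box below 0.012 m and angle between the x axis of tab_cover and the x axis of switch_box, either way round below 0.17 rad and angle between tab_cover's own z axis and vertical below 0.06 rad and linear speed of tab_cover below 0.02 m/s); the robot touches nothing.
It fails at once if the plain cover is moved by more than 30 mm (distance of plain_cover from where it was at the start of the episode above 0.03 m).
It also fails if it takes over 35 s, if anything falls off the work surface, if the arm or the gripper's body presses on something with over 40 N, if the wrist force passes 120 N, or if a joint passes its speed limit or range.

ROBOT

A 6-joint arm with a two-finger parallel gripper is mounted at the origin on a cart in front of the work surface, level with it; the furniture and walls round the work are solid. World frame = base frame: x ahead of the robot, y to its left, z up, the work surface at z = 0. Lengths are in m, angles in rad, forces in N, time in s.
With the tool pointing down it reaches from about 0.35 to 0.975 m from the base axis. Payload 4.9 kg.
Tool frame: the origin (TCP) lies on the mounting face of the last link; the fingertips stand 173 mm ahead of it and the grasp point (between the pads) lies 155 mm ahead of it; z points along the fingers, y is the direction in which the jaws open and shut (so a half turn about z gives the same grasp; the last joint's range is limited). The gripper opens to 85 mm and grips with 20 to 120 N. Pads are 22 mm wide; open, the fingers measure 114 mm over their backs; the gripper's body (76 mm by 85 mm) begins 54 mm behind the grasp point. The pads swing forward as they close: fully open they stand 13 mm farther back than shut.
Start: joints at [-0.119, 0.053, 1.613, -0, 1.476, -0.119], TCP at [0.625, 0, 0.405] pointing down, gripper open.
Joint ranges: [-3.01, 3.01], [-1.01, 2.22], [0.06, 2.58], [-1.02, 4.17], [0.09, 2.62], [-3.14, 3.14]. Speed limits (rad/s): [2.57, 2.57, 3.14, 3.14, 3.14, 3.14].

INTERFACE

Orientations are given as a unit quaternion [w, x, y, z].
In Python, from plant import manip gives the robot as it stands.
- The arm moves only by the tool play_rows, never from a script. Its argument "increments" is a list of rows, each an object with "offset": the shift along the tool's x, y, z in mm, a list of three; "twist": the turn about the tool's z in rad; "grip": the opening, from 0 (shut) to 1 (fully open). In form: [{"offset": [dx, dy, dz], "twist": twist, "grip": grip}, ...]. A call has 1 to 5 rows; each row is the pose to reach, as a shift and turn from the pose commanded when the call began, along the tool's axes at that moment; what a row does not reach only later rows make up. A row lasts 1/12 s, in which the tool goes at most 41.7 mm and 7.16 degrees, less where a joint would pass 70% of its speed; a pose out of reach is approached as far as the arm can. A call with a gripper value outside its range is refused whole. The fingers move at their own pace and stop on an object; the grip force is fixed at half the most. Time passes only in rows, so rows that repeat a pose let the fingers close. It gives the time, the measured TCP pose, the force and the opening at its end, in the units of the state.
- manip.state(): the state, without advancing time (a new reading comes with each control period).
- manip.grab_frame(name): name is "scene" or "side" or "wrist"; returns the picture (384x512x3 uint8, blue, green, red); there is no depth.
- manip.get_calibration(name): a dict with "fx", "fy", "cx", "cy" (pixels), "k1" (the pictures are not rectified: a ray, as slopes to the right and down, at radius r is drawn at 1 + k1 r^2 times it, then the intrinsics apply), "T" (4x4, takes a point from camera to world coordinates). Camera axes: x right, y down, z forward; pixel columns grow to the right and rows downward; lengths in m; the calibration is good to about 2 mm. A picture is of the moment at which its call begins: read the wrist's pose just before it. get_calibration takes no time and is no camera call; for the wrist camera it gives the pose at the moment of the call.
- manip.job_done(): hands the job in, once; it reports no verdict.
Trained networks look in the newest picture that a camera, given by its name, has taken for a name from the list of things; names that differ only in an ending like _2 or _b are one class to them, and where a whole thing is asked for, a point or a joint stands for the part that bears it (a point fixed in the world has none). Each returns a list of dicts, best first, with "p" (0 to 1); they miss things now and then, are a little off and sometimes report something else, mostly with a low value. They report only what shows in the picture. A call takes as long as a camera call. They do not tell look-alikes from the thing itself.
- manip.boxes_of(query, camera): "xyz" ([x, y, z] in m, in the coordinates of the camera as it stood for that picture, good to about 4 mm: the middle of the surface that is visible of it).
- manip.tip_of(query, camera): "xyz" ([x, y, z] in m, in the coordinates of the camera as it stood for that picture, good to about 4 mm: a listed point, or the origin of a listed thing).
The state is a dict: "time": time; "joint_pos": joint angles; "joint_vel": joint speeds; "joint_efforts": joint torques, N m; "tool_pos": TCP position; "tool_rot": TCP orientation; "contact_force": force on the tool from outside, world axes, zero at the start; "ft_torque": the same for the moment, N m; "gripper_width": opening from 0.0 (shut) to 1.0 (fully open).
Only numpy, scipy, OpenCV 4.12 (cv2) and the standard library are available. Lean on these libraries where they do the work, as an engineer would, in place of code of your own. Each camera call takes 0.05 s, during which the arm holds its last target. There are 200 camera calls.

## Working session

There is one attempt and no reset: what is moved stays moved. The work goes in short steps, Python scripts to look and compute and a tool call to move; the robot and the scene stay as the last step left them, time stands still between calls to the robot, and variables do not carry over. Pictures are saved under pics/ and viewed, about 8 in all and at most 12, crops included, and the job is handed in when it is done.

Besides the shell and the picture viewer there is one more tool, called after "Emit:" by a JSON object that holds its "fn" and its "kwargs", one argument or row to a line. play_rows: Moves the arm, as the interface text tells. Its arguments: {"type":"object","properties":{"increments":{"type":"array"}},"required":["increments"]}

```bash
mkdir -p pics; ls; python3 - <<'E'
from plant import manip
import cv2,numpy as np
ims=[]
for c in ["scene","side"]:
    im=manip.grab_frame(c); cv2.imwrite(f"pics/{c}0.png",im)
    k=manip.get_calibration(c);T=np.array(k["T"]);print(c,{a:k[a] for a in k if a!="T"},T.round(3).tolist())
    for f in (manip.boxes_of,manip.tip_of):
        for q in ["switch_box","tab_cover","plain_cover","tab_tip"]:
            try:
                for d in f(q,c)[:4]:
                    p=np.array(d["xyz"]);u=p[:2]/p[2];u=u*(1+k["k1"]*(u@u))
                    print(f.__name__,q,round(d["p"],2),(T[:3,:3]@p+T[:3,3]).round(3),[round(k["fx"]*u[0]+k["cx"]),round(k["fy"]*u[1]+k["cy"])])
            except Exception as e: print(f.__name__,q,e)
s=manip.state();print(s)
E
```

```text
pics
scene {'fx': 493.29758166168295, 'fy': 493.29758166168295, 'cx': 254.63940252220945, 'cy': 194.71441475584328, 'k1': -0.0632717984563092} [[0.881, -0.224, 0.416, -0.138], [-0.472, -0.404, 0.783, -1.217], [-0.008, -0.887, -0.462, 0.692], [0.0, 0.0, 0.0, 1.0]]
call switch_box 0.87 [ 0.474 -0.479  0.037] [340, 258]
call switch_box 0.78 [0.574 0.01  0.032] [271, 173]
call switch_box 0.75 [ 0.38  -0.075  0.037] [227, 196]
call switch_box 0.68 [0.405 0.117 0.035] [209, 170]
call tab_cover 0.51 [0.523 0.302 0.005] [219, 153]
call plain_cover 0.93 [ 0.505 -0.3    0.014] [307, 228]
call tab_tip 0.78 [0.528 0.294 0.007] [221, 152]
call switch_box 0.91 [ 0.467 -0.473  0.003] [335, 269]
call switch_box 0.63 [ 0.568  0.026 -0.004] [267, 181]
call switch_box 0.58 [0.397 0.153 0.001] [203, 176]
call tab_cover 0.59 [ 0.519  0.302 -0.005] [218, 155]
call plain_cover 0.74 [ 0.517 -0.29   0.004] [309, 228]
call tab_tip 0.56 [ 0.591  0.307 -0.002] [235, 150]
side {'fx': 432.2693468699592, 'fy': 432.2693468699592, 'cx': 247.31424001145982, 'cy': 192.16244091197288, 'k1': -0.03545592223146866} [[1.0,
[... 823 characters left out ...]
array([-1.18972917e-01,  5.26626817e-02,  1.61286318e+00, -1.80208815e-05,
        1.47603074e+00, -1.18990678e-01]), 'joint_vel': array([ 2.54159098e-03,  9.90702033e-04,  6.70338739e-04,  7.45326076e-05,
        1.48085264e-03, -8.54751115e-04]), 'joint_efforts': array([-3.37105303e-04, -3.93677974e+01, -3.70464885e+01, -2.34370073e-04,
        4.27475043e-04,  7.99701979e-06]), 'tool_pos': array([6.24982312e-01, 1.75405628e-05, 4.04748756e-01]), 'tool_rot': array([1.97151957e-05, 7.07099899e-01, 7.07113664e-01, 4.09313489e-06]), 'contact_force': array([ 0.82395765, -0.32685611, -1.04812848]), 'ft_torque': array([ 0.05914688, -0.01192744,  0.05317549]), 'gripper_width': 0.9996542944047969}
```

View pics/scene0.png

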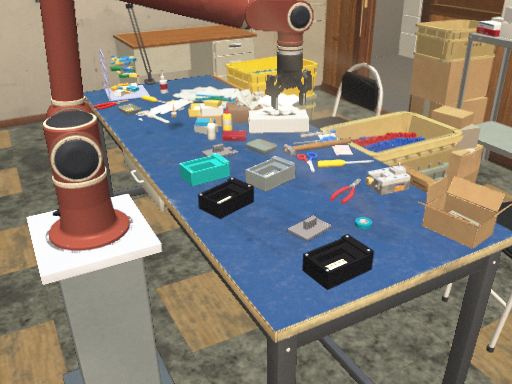

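View pics/side0.png

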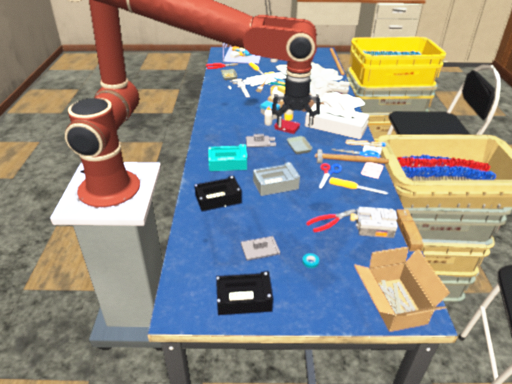

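Grey box at side pixel (275,180) is the only grey one; the black boxes at (218,194) and (244,292) and the turquoise one at (227,158) are look-alikes. The tabbed cover looks like the grey plate at (259,141) and the plain one at (260,248). I'll confirm with enlarged crops and a wrist view.

```bash
cat > h.py <<'E'
from plant import manip
import cv2,numpy as np
def cal(c):
    k=manip.get_calibration(c);return k,np.array(k["T"])
def proj(k,T,P):
    P=np.atleast_2d(P);q=(P-T[:3,3])@T[:3,:3];u=q[:,:2]/q[:,2:];u=u*(1+k["k1"]*(u**2).sum(1,keepdims=True))
    return u*[k["fx"],k["fy"]]+[k["cx"],k["cy"]]
def ray(k,T,px,z):
    K=np.array([[k["fx"],0,k["cx"]],[0,k["fy"],k["cy"]],[0,0,1]])
    u=cv2.undistortPoints(np.array(px,float).reshape(-1,1,2),K,np.array([k["k1"],0,0,0,0.]))[:,0]
    d=np.c_[u,np.ones(len(u))]@T[:3,:3].T;return T[:3,3]+d*((z-T[2,3])/d[:,2])[:,None]
def nets(c,qs,n=3):
    k,T=cal(c)
    for f in ("boxes_of","tip_of"):
        for q in qs:
            for d in getattr(manip,f)(q,c)[:n]:
                w=T[:3,:3]@np.array(d["xyz"])+T[:3,3];print(f,q,round(d["p"],2),w.round(4),proj(k,T,w)[0].round())
E
python3 - <<'E'
from h import *
k,T=cal("wrist");print(T.round(3).tolist(),k["fx"],k["k1"])
im=manip.grab_frame("wrist");cv2.imwrite("pics/w0.png",im)
nets("wrist",["switch_box","tab_cover","tab_tip"])
s=cv2.imread("pics/side0.png");c=cv2.imread("pics/scene0.png")
a=cv2.resize(s[110:270,190:390],(800,640))[:,:][:600]
b1=cv2.resize(s[120:165,225:295],(400,257));b2=cv2.resize(s[225:270,225:295],(400,257))
cv2.imwrite("pics/crop.png",np.vstack([np.hstack([b1,b2]),cv2.resize(im,(800,600))[:340]*0+0])[:257])
E
```

```text
[[1.0, 0.0, -0.0, 0.625], [0.0, -0.957, -0.291, 0.075], [-0.0, 0.291, -0.957, 0.374], [0.0, 0.0, 0.0, 1.0]] 304.14784527876634 -0.03245498168103155
boxes_of switch_box 0.84 [ 0.3799 -0.0593  0.0347] [ 54. 217.]
boxes_of switch_box 0.72 [0.4135 0.1402 0.0234] [57. 38.]
boxes_of switch_box 0.6 [0.574  0.0223 0.0379] [210. 150.]
boxes_of tab_cover 0.37 [ 0.5235 -0.2638  0.0118] [187. 341.]
tip_of switch_box 0.92 [ 0.3707 -0.0624 -0.0021] [ 65. 209.]
tip_of switch_box 0.9 [0.4    0.1521 0.0017] [56. 31.]
tip_of switch_box 0.59 [ 0.5665  0.0212 -0.0016] [208. 146.]
```

View pics/w0.png

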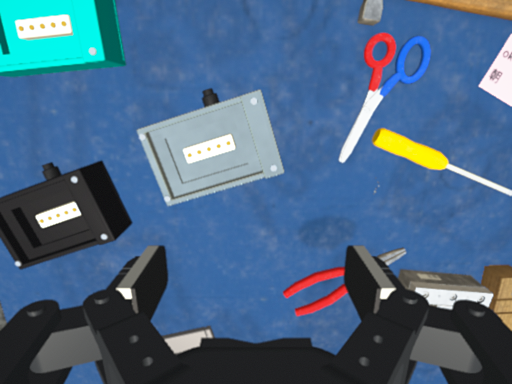

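View pics/crop.png

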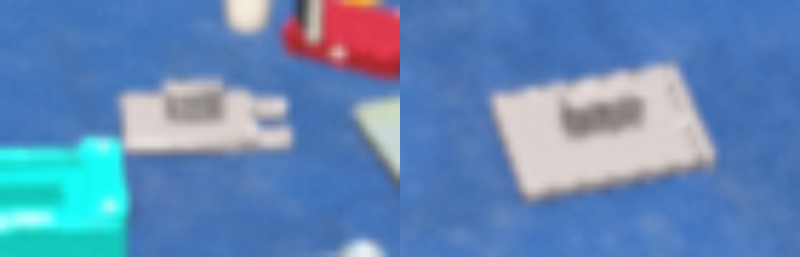

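Crop: the left one has two tabs on its right (+x) edge, the right one is plain. In the wrist view the grey box's top corners are near (139,130), (168,205), (283,170), (262,91), the lip on the right.

```bash
python3 - <<'E'
from h import *
from scipy.optimize import least_squares
k,T=cal("wrist")
px=np.array([[139,130],[168,205],[283,170],[262,91]])
P=np.array([[-62,45,48],[-62,-45,48],[76,-45,54],[76,45,54]])/1e3
def W(v):
    c,s=np.cos(v[2]),np.sin(v[2]);return np.c_[P[:,0]*c-P[:,1]*s+v[0],P[:,0]*s+P[:,1]*c+v[1],P[:,2]]
r=least_squares(lambda v:(proj(k,T,W(v))-px).ravel(),[.565,.02,.2]);print(r.x,r.fun)
E
```

```text
[0.57123633 0.02113288 0.29437198] [-2.1800066  -0.80685181 -0.05754419  0.96474537  2.49926073  2.83030547
 -0.23484088 -2.19039358]
```

Emit:
{"fn": "play_rows", "kwargs": {
  "increments": [
    {"offset":[40,-20,0],"twist":0.12,"grip":1},
    {"offset":[80,-40,0],"twist":0.24,"grip":1},
    {"offset":[115,-60,0],"twist":0.36,"grip":1},
    {"offset":[150,-75,0],"twist":0.48,"grip":1},
    {"offset":[185,-90,0],"twist":0.6,"grip":1}
  ]
}}

```text
time: 1.67
tool_pos: [0.5347, 0.1844, 0.4049]
tool_rot: [-0.0, 0.884, 0.467, 0.0]
contact_force: [0.9, -0.6, 0.5]
gripper_width: 0.997
```

Emit:
{"fn": "play_rows", "kwargs": {
  "increments": [
    {"offset":[20,-16,20],"twist":0.12,"grip":1},
    {"offset":[40,-32,40],"twist":0.24,"grip":1},
    {"offset":[58,-50,60],"twist":0.36,"grip":1},
    {"offset":[75,-65,80],"twist":0.48,"grip":1},
    {"offset":[91,-80,80],"twist":0.6,"grip":1}
  ]
}}

```text
time: 2.08
tool_pos: [0.5186, 0.3038, 0.3194]
tool_rot: [0.001, 0.983, 0.185, -0.004]
contact_force: [-0.2, 0.0, -0.3]
gripper_width: 1.001
```

```bash
python3 - <<'E'
from h import *
s=manip.state();print(s["time"],s["tool_pos"],s["tool_rot"])
k,T=cal("wrist");im=manip.grab_frame("wrist");cv2.imwrite("pics/w1.png",im);np.savez("w1.npz",T=T)
nets("wrist",["tab_cover","tab_tip"])
E
```

```text
2.0833 [0.5186375  0.30382712 0.31940752] [ 8.78367221e-04  9.82701261e-01  1.85153554e-01 -3.95247413e-03]
boxes_of tab_cover 0.64 [0.5261 0.3152 0.0104] [252. 170.]
boxes_of tab_tip 0.6 [0.5317 0.3169 0.0126] [252. 164.]
tip_of tab_cover 0.57 [0.5177 0.3124 0.001 ] [251. 176.]
tip_of tab_tip 0.77 [0.5882 0.3162 0.0042] [275. 105.]
```

View pics/w1.png

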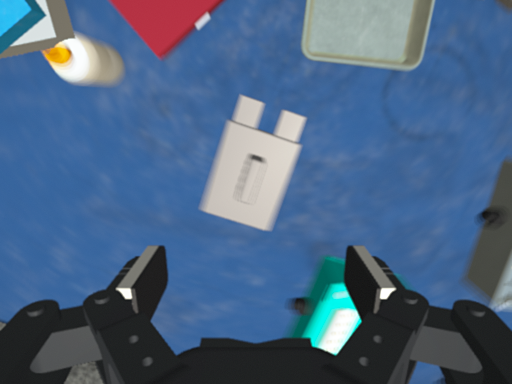

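```bash
python3 - <<'E'
from h import *
from scipy.optimize import least_squares
k,_=cal("wrist");T=np.load("w1.npz")["T"]
px=np.array([[200,210],[271,231],[241,95],[307,117],[229,121],[302,144]])
P=np.array([[-50,35,10],[-50,-35,10],[66,31,5],[66,-31,5],[42,35,10],[42,-35,10]])/1e3
def W(v):
    c,s=np.cos(v[2]),np.sin(v[2]);return np.c_[P[:,0]*c-P[:,1]*s+v[0],P[:,0]*s+P[:,1]*c+v[1],P[:,2]]
r=least_squares(lambda v:(proj(k,T,W(v))-px).ravel(),[.52,.31,.05]);print(r.x,r.fun.round(1))
s=manip.state();print(s["tool_pos"])
from scipy.spatial.transform import Rotation as R
q=s["tool_rot"];M=R.from_quat(np.r_[q[1:],q[0]]).as_matrix();print(M.round(3))
d=np.r_[r.x[:2],0.19]-s["tool_pos"];print("offset mm",M.T@d*1e3,"twist",np.arctan2(M[1,0],M[0,0])-r.x[2])
E
```

```text
[0.52128984 0.30946486 0.05534834] [ 1.7  1.4 -1.6  0.8  0.3 -0.5 -0.5 -0.2 -0.2 -1.3  0.1  0.1]
[0.52076454 0.3028423  0.32531839]
[[ 0.929  0.37   0.001]
 [ 0.37  -0.929 -0.   ]
 [ 0.001  0.    -1.   ]]
offset mm [  2.81683711  -6.01584056 135.31842588] twist 0.32410911872566195
```

Emit:
{"fn": "play_rows", "kwargs": {
  "increments": [
    {"offset":[2,-3,30],"twist":0.11,"grip":1},
    {"offset":[3,-6,60],"twist":0.22,"grip":0.8},
    {"offset":[3,-6,90],"twist":0.32,"grip":0.6},
    {"offset":[3,-6,120],"twist":0.32,"grip":0.5},
    {"offset":[3,-6,120],"twist":0.32,"grip":0.5}
  ]
}}

```text
time: 2.75
tool_pos: [0.5189, 0.3074, 0.1985]
tool_rot: [0.002, 1.0, 0.029, -0.005]
contact_force: [-1.5, -1.2, -1.2]
gripper_width: 0.506
```

```bash
python3 - <<'E'
from h import *
s=manip.state();print(s["time"],s["tool_pos"],s["tool_rot"],s["gripper_width"])
k,T=cal("wrist");im=manip.grab_frame("wrist");cv2.imwrite("pics/w2.png",im)
E
```

```text
2.75 [0.51886672 0.30741744 0.19849869] [ 0.00219825  0.99957319  0.02867839 -0.00511339] 0.5064834841143598
```

View pics/w2.png

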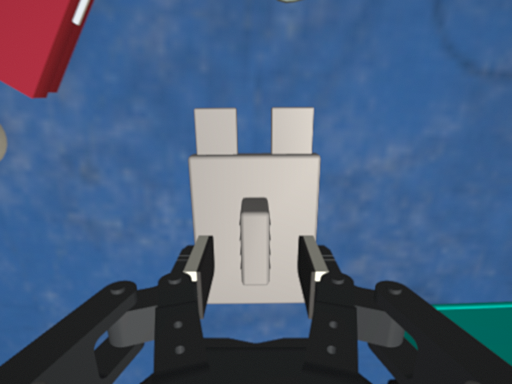

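The wrist view shows the rib (255,240) centred between the pads and the cover square to the tool. Lower the last bit and close.

Emit:
{"fn": "play_rows", "kwargs": {
  "increments": [
    {"offset":[1,0,15],"twist":0,"grip":0.5},
    {"offset":[1,0,15],"twist":0,"grip":0.1},
    {"offset":[1,0,15],"twist":0,"grip":0},
    {"offset":[1,0,15],"twist":0,"grip":0},
    {"offset":[1,0,15],"twist":0,"grip":0}
  ]
}}

```text
time: 3.22
tool_pos: [0.5231, 0.31, 0.1923]
tool_rot: [-0.001, 1.0, 0.029, 0.002]
contact_force: [0.7, -0.3, 3.8]
gripper_width: 0.144
```

Emit:
{"fn": "play_rows", "kwargs": {
  "increments": [
    {"offset":[0,0,-20],"twist":0,"grip":0},
    {"offset":[0,0,-50],"twist":0,"grip":0},
    {"offset":[0,0,-80],"twist":0,"grip":0},
    {"offset":[0,0,-100],"twist":0,"grip":0},
    {"offset":[0,0,-100],"twist":0,"grip":0}
  ]
}}

```text
time: 3.63
tool_pos: [0.5238, 0.3107, 0.2969]
tool_rot: [-0.002, 1.0, 0.029, 0.005]
contact_force: [1.4, -0.2, -0.6]
gripper_width: 0.148
```

```bash
cat >> h.py <<'E'
from scipy.spatial.transform import Rotation as R
B=np.array([.5712,.0211]);BY=.294
def box(p):  # world -> box frame mm
    d=np.array(p[:2])-B;c,s=np.cos(BY),np.sin(BY);return np.r_[d[0]*c+d[1]*s,-d[0]*s+d[1]*c,p[2]]*1e3
def goto(bx,by,z,yaw=BY):
    s=manip.state();q=s["tool_rot"];M=R.from_quat(np.r_[q[1:],q[0]]).as_matrix()
    c,n=np.cos(BY),np.sin(BY);w=np.r_[B+np.array([bx*c-by*n,bx*n+by*c])/1e3,z/1e3]
    print("t",s["time"],"pos",s["tool_pos"].round(4),"box",box(s["tool_pos"]).round(1),"F",s["contact_force"].round(1),"w",round(s["gripper_width"],3))
    print("target",w.round(4),"offset",(M.T@(w-s["tool_pos"])*1e3).round(1),"twist",round(np.arctan2(M[1,0],M[0,0])-yaw,3))
E
python3 -c "
from h import *
goto(118,0,300)
s=manip.grab_frame('side');cv2.imwrite('pics/s3.png',s)"
```

```text
t 3.6333 pos [0.5238 0.3107 0.2969] box [ 38.5 290.9 296.9] F [ 1.4 -0.2 -0.6] w 0.148
target [0.6841 0.0553 0.3   ] offset [145.3 264.3  -2.6] twist -0.236
```

Emit:
{"fn": "play_rows", "kwargs": {
  "increments": [
    {"offset":[15,28,0],"twist":-0.05,"grip":0},
    {"offset":[33,60,0],"twist":-0.1,"grip":0},
    {"offset":[51,93,0],"twist":-0.15,"grip":0},
    {"offset":[69,126,0],"twist":-0.2,"grip":0},
    {"offset":[87,158,0],"twist":-0.236,"grip":0}
  ]
}}

```text
time: 4.1
tool_pos: [0.6179, 0.1555, 0.2874]
tool_rot: [-0.0, 0.989, 0.148, -0.002]
contact_force: [1.2, 0.4, -1.4]
gripper_width: 0.147
```

```bash
python3 -c "
from h import *
goto(118,0,300)"
```

```text
t 4.1 pos [0.6179 0.1555 0.2874] box [ 83.6 115.1 287.4] F [ 1.2  0.4 -1.4] w 0.147
target [0.6841 0.0553 0.3   ] offset [ 34.  115.2 -12.7] twist 0.003
```

Emit:
{"fn": "play_rows", "kwargs": {
  "increments": [
    {"offset":[10,35,0],"twist":0,"grip":0},
    {"offset":[20,72,0],"twist":0,"grip":0},
    {"offset":[34,105,0],"twist":0,"grip":0},
    {"offset":[34,115,0],"twist":0,"grip":0},
    {"offset":[34,115,0],"twist":0,"grip":0}
  ]
}}

```text
time: 4.52
tool_pos: [0.6843, 0.0542, 0.2875]
tool_rot: [-0.0, 0.989, 0.145, -0.001]
contact_force: [-0.9, 0.7, -1.2]
gripper_width: 0.146
```

```bash
python3 -c "
from h import *
goto(118,0,250)
im=manip.grab_frame('wrist');cv2.imwrite('pics/w4.png',im)
goto(118,0,250)"
```

```text
t 4.5167 pos [0.6843 0.0542 0.2875] box [117.8  -1.1 287.5] F [-0.9  0.7 -1.2] w 0.146
target [0.6841 0.0553 0.25  ] offset [ 0.3 -1.1 37.5] twist -0.004
t 4.5667 pos [0.6835 0.0559 0.2876] box [117.6   0.8 287.6] F [-0.5 -0.2 -1.8] w 0.146
target [0.6841 0.0553 0.25  ] offset [ 0.5  0.9 37.6] twist -0.002
```

View pics/w4.png

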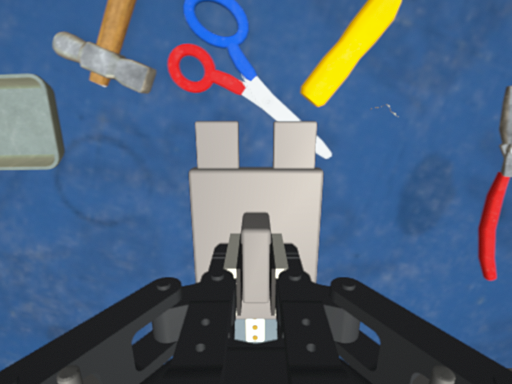

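Cover is held square, tabs at (217,145) and (294,145), only flat scissors below. Lower onto the lip's outer edge to tilt the cover in the jaws.

Emit:
{"fn": "play_rows", "kwargs": {
  "increments": [
    {"offset":[0,0,20],"twist":0,"grip":0},
    {"offset":[0,0,36],"twist":0,"grip":0},
    {"offset":[0,0,42],"twist":0,"grip":0},
    {"offset":[0,0,45],"twist":0,"grip":0},
    {"offset":[0,0,46],"twist":0,"grip":0}
  ]
}}

```text
time: 4.98
tool_pos: [0.6829, 0.0586, 0.2441]
tool_rot: [-0.001, 0.989, 0.147, -0.002]
contact_force: [-5.2, 1.9, 9.3]
gripper_width: 0.145
```

Emit:
{"fn": "play_rows", "kwargs": {
  "increments": [
    {"offset":[0,0,1],"twist":0,"grip":0},
    {"offset":[0,0,2],"twist":0,"grip":0},
    {"offset":[0,0,3],"twist":0,"grip":0},
    {"offset":[0,0,4],"twist":0,"grip":0},
    {"offset":[0,0,5],"twist":0,"grip":0}
  ]
}}

```text
time: 5.4
tool_pos: [0.6841, 0.0589, 0.2417]
tool_rot: [-0.001, 0.989, 0.147, 0.001]
contact_force: [-3.0, 3.3, 13.3]
gripper_width: 0.144
```

Emit:
{"fn": "play_rows", "kwargs": {
  "increments": [
    {"offset":[0,0,1],"twist":0,"grip":0},
    {"offset":[0,0,2],"twist":0,"grip":0},
    {"offset":[0,0,3],"twist":0,"grip":0},
    {"offset":[0,0,4],"twist":0,"grip":0},
    {"offset":[0,0,5],"twist":0,"grip":0}
  ]
}}

```text
time: 5.82
tool_pos: [0.6853, 0.0594, 0.2386]
tool_rot: [-0.001, 0.989, 0.147, 0.004]
contact_force: [0.8, 5.5, 14.6]
gripper_width: 0.144
```

```bash
python3 -c "
from h import *
goto(118,0,234)
im=manip.grab_frame('wrist');cv2.imwrite('pics/w5.png',im);nets('wrist',['tab_cover','tab_tip'],1)
im=manip.grab_frame('side');cv2.imwrite('pics/s5.png',im);nets('side',['tab_cover','tab_tip'],1)
"
```

```text
t 5.8167 pos [0.6853 0.0594 0.2386] box [120.3   3.6 238.6] F [ 0.8  5.5 14.6] w 0.144
target [0.6841 0.0553 0.234 ] offset [-2.3  3.6  4.5] twist 0.001
boxes_of tab_cover 0.64 [0.7002 0.0627 0.0499] [259. 214.]
boxes_of tab_tip 0.67 [0.704  0.0621 0.0565] [262. 213.]
tip_of tab_cover 0.87 [0.6755 0.0584 0.0453] [254. 251.]
tip_of tab_tip 0.21 [5.676e-01 2.230e-02 2.000e-04] [258. 347.]
boxes_of tab_cover 0.87 [0.6688 0.0487 0.0653] [302. 165.]
boxes_of tab_tip 0.68 [0.6696 0.0492 0.06  ] [303. 167.]
tip_of tab_cover 0.7 [0.6789 0.0611 0.0553] [305. 166.]
tip_of tab_tip 0.67 [0.7363 0.0796 0.0414] [320. 166.]
```

Emit:
{"fn": "play_rows", "kwargs": {
  "increments": [
    {"offset":[0,0,1],"twist":0,"grip":0},
    {"offset":[0,0,2],"twist":0,"grip":0},
    {"offset":[0,0,3],"twist":0,"grip":0},
    {"offset":[0,0,4],"twist":0,"grip":0},
    {"offset":[0,0,4],"twist":0,"grip":0}
  ]
}}

```text
time: 6.73
tool_pos: [0.6862, 0.0597, 0.2356]
tool_rot: [-0.001, 0.989, 0.147, 0.006]
contact_force: [4.1, 6.7, 13.2]
gripper_width: 0.145
```

Emit:
{"fn": "play_rows", "kwargs": {
  "increments": [
    {"offset":[0,0,-20],"twist":0,"grip":0},
    {"offset":[0,0,-40],"twist":0,"grip":0},
    {"offset":[0,0,-60],"twist":0,"grip":0},
    {"offset":[0,0,-60],"twist":0,"grip":0},
    {"offset":[0,0,-60],"twist":0,"grip":0}
  ]
}}

```text
time: 7.15
tool_pos: [0.6838, 0.0579, 0.2904]
tool_rot: [0.0, 0.989, 0.147, 0.001]
contact_force: [-0.6, 0.7, -1.3]
gripper_width: 0.145
```

```bash
python3 -c "
from h import *
goto(-20,0,290)
im=manip.grab_frame('wrist');k,T=cal('wrist');np.savez('w6.npz',T=T);cv2.imwrite('pics/w6.png',im);nets('wrist',['tab_cover','tab_tip'],1)
im=manip.grab_frame('side');cv2.imwrite('pics/s6.png',im);nets('side',['tab_cover','tab_tip'],1)
im2=cv2.imread('pics/w6.png')
cv2.imwrite('pics/m6.png',np.hstack([cv2.resize(im[105:225,250:370],(400,400),interpolation=cv2.INTER_CUBIC),cv2.resize(im2[80:380,120:420],(400,400))]))
"
```

```text
t 7.15 pos [0.6838 0.0579 0.2904] box [118.4   2.6 290.4] F [-0.6  0.7 -1.3] w 0.145
target [0.5521 0.0153 0.29  ] offset [-138.4    2.4    0.2] twist 0.001
boxes_of tab_cover 0.55 [0.6947 0.0604 0.1006] [258. 217.]
boxes_of tab_tip 0.69 [0.6965 0.0609 0.1083] [259. 219.]
tip_of tab_cover 0.57 [0.6704 0.0591 0.0976] [248. 253.]
boxes_of tab_cover 0.91 [0.6682 0.0438 0.11  ] [303. 155.]
boxes_of tab_tip 0.67 [0.6674 0.0459 0.1084] [303. 155.]
tip_of tab_cover 0.66 [0.6722 0.0562 0.1001] [304. 156.]
tip_of tab_tip 0.82 [0.7351 0.0739 0.0825] [321. 157.]
```

View pics/m6.png

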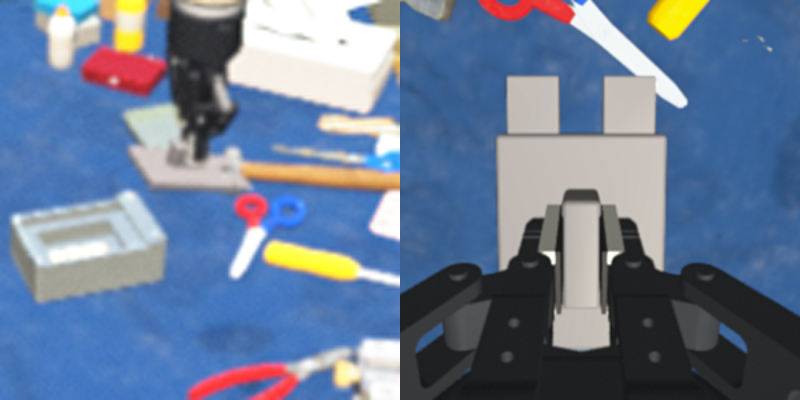

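```bash
python3 - <<'E'
from h import *
from scipy.optimize import least_squares
k,_=cal("wrist");T=np.load("w6.npz")["T"]
px=np.array([[200.2,137],[311.2,137],[192.8,182],[320.2,181]])
P=np.array([[66,31,5],[66,-31,5],[42,35,10],[42,-35,10]])/1e3
tp=np.array([.6838,.0579,.2904])
def pose(v): # pivot local (0,0,.03), tilt, yaw; slip dx,dz
    Rm=R.from_euler("ZY",[v[0],v[1]]).as_matrix()
    o=tp-[0,0,.160]+R.from_euler("Z",v[0]).apply([v[2],v[3],v[4]])-Rm@[0,0,.030]
    return Rm,o
def f(v):
    Rm,o=pose(v);return np.r_[(proj(k,T,P@Rm.T+o)-px).ravel(),(v[2:]/.002)]
r=least_squares(f,[.294,.2,0,0,0]);Rm,o=pose(r.x);print(r.x.round(4),r.fun.round(1))
tip=o+Rm@[.066,0,0];print("origin",o,"tip",tip,"tip-tcp in box",box(tip)-box(tp),"near edge",box(o+Rm@[-.05,0,0])-box(tp))
E
```

```text
[ 3.011e-01  2.911e-01 -2.700e-03  2.000e-04 -6.000e-04] [ 0.2  1.2  0.3  0.5 -1.2 -1.1  0.7 -0.9 -1.4  0.1 -0.3]
origin [0.672909   0.0547323  0.10102184] tip [0.73328811 0.07348467 0.08208215] tip-tcp in box [  51.88086054    0.57515801 -208.31785141] near edge [ -59.23747554   -0.21736151 -175.02990615]
```

Left: cover hangs tilted in the jaws, tabs low, free of the box; tilt about 0.29 rad. Now over the box.

Emit:
{"fn": "play_rows", "kwargs": {
  "increments": [
    {"offset":[-30,1,0],"twist":0,"grip":0},
    {"offset":[-65,2,0],"twist":0,"grip":0},
    {"offset":[-100,2,0],"twist":0,"grip":0},
    {"offset":[-126,2,0],"twist":0,"grip":0},
    {"offset":[-126,2,0],"twist":0,"grip":0}
  ]
}}

```text
time: 8.07
tool_pos: [0.56, 0.0178, 0.2879]
tool_rot: [-0.0, 0.989, 0.146, -0.003]
contact_force: [-0.2, -0.1, -2.4]
gripper_width: 0.145
```

```bash
python3 -c "
from h import *
goto(-6,0,250)
k,T=cal('wrist');np.savez('w7.npz',T=T)
im=manip.grab_frame('wrist');
goto(-6,0,250)
c,s=np.cos(BY),np.sin(BY)
for x,y,z in [(76,45,54),(76,-45,54),(54,45,54),(54,-45,54)]:
    p=proj(k,T,[B[0]+(x*c-y*s)/1e3,B[1]+(x*s+y*c)/1e3,z/1e3])[0];print(x,y,p.round(1));cv2.circle(im,tuple(int(round(a)) for a in p),2,(0,0,255),-1)
cv2.imwrite('pics/w7.png',cv2.resize(im,(800,600)))
"
```

```text
t 8.0667 pos [0.56   0.0178 0.2879] box [-1.170e+01  1.000e-01  2.879e+02] F [-0.2 -0.1 -2.4] w 0.145
target [0.5655 0.0194 0.25  ] offset [ 5.9  0.1 37.9] twist -0.001
t 8.1167 pos [0.5619 0.0181 0.2889] box [-9.800e+00 -2.000e-01  2.889e+02] F [ 0.2 -0.5 -0.5] w 0.144
target [0.5655 0.0194 0.25  ] offset [ 3.8 -0.2 38.9] twist -0.001
76 45 [185.5  76.4]
76 -45 [328.8  76.2]
54 45 [187.7 112.4]
54 -45 [326.6 112.2]
```

View pics/w7.png

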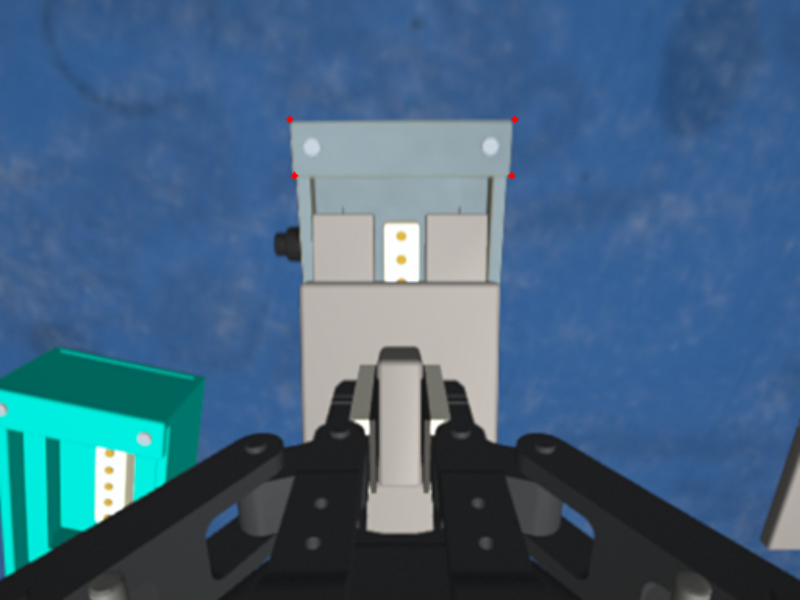

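The predicted lip corners (red) fall on the picture's to a pixel; the tabs (345,245),(455,245) are centred and short of the lip. Lower, then hook.

Emit:
{"fn": "play_rows", "kwargs": {
  "increments": [
    {"offset":[0,0,15],"twist":0,"grip":0},
    {"offset":[0,0,30],"twist":0,"grip":0},
    {"offset":[0,0,38],"twist":0,"grip":0},
    {"offset":[0,0,42],"twist":0,"grip":0},
    {"offset":[0,0,42],"twist":0,"grip":0}
  ]
}}

```text
time: 8.53
tool_pos: [0.5641, 0.0186, 0.2467]
tool_rot: [-0.0, 0.989, 0.147, -0.001]
contact_force: [-0.5, 0.4, -1.6]
gripper_width: 0.144
```

```bash
python3 -c "
from h import *
goto(10,0,246)"
```

```text
t 8.5333 pos [0.5641 0.0186 0.2467] box [ -7.6  -0.3 246.7] F [-0.5  0.4 -1.6] w 0.144
target [0.5808 0.024  0.246 ] offset [17.6 -0.3  0.7] twist 0.0
```

Tip now about x 44, z 38.5. Advance 18 mm.

Emit:
{"fn": "play_rows", "kwargs": {
  "increments": [
    {"offset":[5,0,0],"twist":0,"grip":0},
    {"offset":[10,0,0],"twist":0,"grip":0},
    {"offset":[15,0,0],"twist":0,"grip":0},
    {"offset":[18,0,0],"twist":0,"grip":0},
    {"offset":[18,0,0],"twist":0,"grip":0}
  ]
}}

```text
time: 8.95
tool_pos: [0.5809, 0.0238, 0.2464]
tool_rot: [-0.0, 0.989, 0.147, -0.002]
contact_force: [-2.5, -1.4, -8.0]
gripper_width: 0.146
```

```bash
python3 -c "
from h import *
goto(10,0,246)
im=manip.grab_frame('wrist');nets('wrist',['tab_cover'],1);a=cv2.resize(im[60:300,130:390],(433,400))
im=manip.grab_frame('side');nets('side',['tab_cover','tab_tip'],1);b=cv2.resize(im[130:230,225:325],(360,400)[:1]+(400,),interpolation=cv2.INTER_CUBIC)
cv2.imwrite('pics/m8.png',np.hstack([b,a]))"
```

```text
t 8.95 pos [0.5809 0.0238 0.2464] box [ 1.010e+01 -2.000e-01  2.464e+02] F [-2.5 -1.4 -8. ] w 0.146
target [0.5808 0.024  0.246 ] offset [-0.1 -0.2  0.4] twist 0.0
boxes_of tab_cover 0.91 [0.5884 0.0251 0.0592] [259. 225.]
tip_of tab_cover 0.6 [0.5668 0.0229 0.0559] [252. 256.]
boxes_of tab_cover 0.9 [0.5644 0.0081 0.0703] [273. 171.]
boxes_of tab_tip 0.55 [0.5643 0.0115 0.0687] [273. 171.]
tip_of tab_cover 0.86 [0.5718 0.0209 0.0613] [275. 171.]
tip_of tab_tip 0.82 [0.6289 0.04   0.0411] [291. 173.]
```

View pics/m8.png

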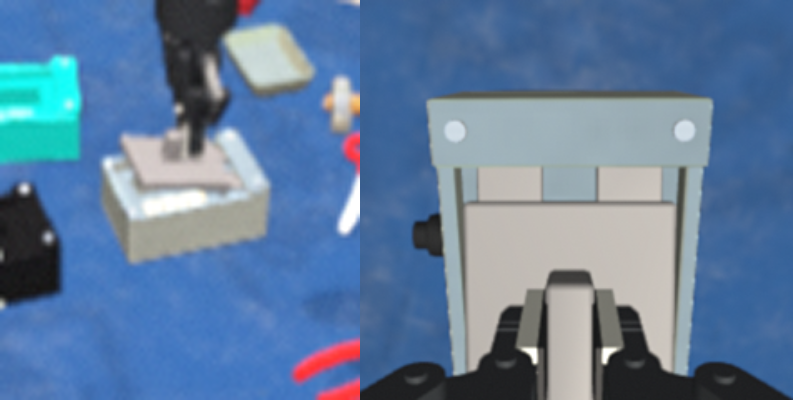

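Tabs are under the lip, cover tilted and centred (tip about x 62, z 38; wrist force −8 N says the tabs brush the lip's underside). Relieve, then swing down along the arc.

Emit:
{"fn": "play_rows", "kwargs": {
  "increments": [
    {"offset":[0,0,2],"twist":0,"grip":0},
    {"offset":[0,0,3],"twist":0,"grip":0},
    {"offset":[-1,0,5],"twist":0,"grip":0},
    {"offset":[-2,0,7],"twist":0,"grip":0},
    {"offset":[-3,0,9],"twist":0,"grip":0}
  ]
}}

```text
time: 9.77
tool_pos: [0.5795, 0.0227, 0.2409]
tool_rot: [0.0, 0.989, 0.146, 0.003]
contact_force: [0.4, 0.6, -1.3]
gripper_width: 0.144
```

Emit:
{"fn": "play_rows", "kwargs": {
  "increments": [
    {"offset":[-1,0,2],"twist":0,"grip":0},
    {"offset":[-1,0,4],"twist":0,"grip":0},
    {"offset":[-2,0,6],"twist":0,"grip":0},
    {"offset":[-3,0,8],"twist":0,"grip":0},
    {"offset":[-4,0,10],"twist":0,"grip":0}
  ]
}}

```text
time: 10.18
tool_pos: [0.5756, 0.0214, 0.233]
tool_rot: [0.001, 0.989, 0.147, 0.002]
contact_force: [-8.3, -1.9, 15.9]
gripper_width: 0.145
```

```bash
python3 -c "
from h import *
goto(3,0,226)
im=manip.grab_frame('wrist');nets('wrist',['tab_cover'],1);a=cv2.resize(im[60:300,130:390],(433,400))
im=manip.grab_frame('side');nets('side',['tab_cover','tab_tip'],1);b=cv2.resize(im[130:230,225:325],(360,400),interpolation=cv2.INTER_CUBIC)
cv2.imwrite('pics/m9.png',np.hstack([b,a]))"
```

```text
t 10.1833 pos [0.5756 0.0214 0.233 ] box [  4.3  -1.  233. ] F [-8.3 -1.9 15.9] w 0.145
target [0.5741 0.022  0.226 ] offset [-1.4 -1.   7. ] twist 0.0
boxes_of tab_cover 0.98 [0.5859 0.0215 0.0491] [262. 225.]
tip_of tab_cover 0.79 [0.5674 0.0194 0.0415] [255. 249.]
boxes_of tab_cover 0.83 [0.5626 0.0091 0.0573] [272. 174.]
boxes_of tab_tip 0.68 [0.5623 0.0096 0.0548] [272. 174.]
tip_of tab_cover 0.81 [0.5681 0.0218 0.0459] [273. 174.]
tip_of tab_tip 0.71 [0.6279 0.0389 0.0365] [290. 174.]
```

View pics/m9.png

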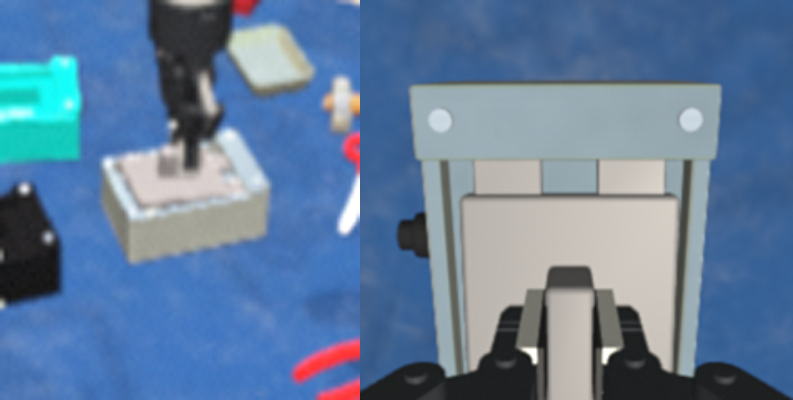

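The cover is swinging down, near edge already within the wall; continue.

Emit:
{"fn": "play_rows", "kwargs": {
  "increments": [
    {"offset":[0,0,2],"twist":0,"grip":0},
    {"offset":[-1,0,4],"twist":0,"grip":0},
    {"offset":[-1,0,5],"twist":0,"grip":0},
    {"offset":[-1,0,7],"twist":0,"grip":0},
    {"offset":[-1,0,7],"twist":0,"grip":0}
  ]
}}

```text
time: 11.0
tool_pos: [0.5746, 0.0208, 0.2266]
tool_rot: [0.001, 0.989, 0.147, 0.0]
contact_force: [-13.3, -1.7, 21.2]
gripper_width: 0.146
```

```bash
python3 -c "
from h import *
goto(3,0,226)
im=manip.grab_frame('side');nets('side',['tab_cover','tab_tip'],1)"
```

```text
t 11.0 pos [0.5746 0.0208 0.2266] box [  3.2  -1.3 226.6] F [-13.3  -1.7  21.2] w 0.146
target [0.5741 0.022  0.226 ] offset [-0.2 -1.3  0.6] twist 0.0
boxes_of tab_cover 0.74 [0.564  0.017  0.0483] [272. 175.]
boxes_of tab_tip 0.71 [0.5613 0.0123 0.0453] [271. 176.]
tip_of tab_cover 0.9 [0.5723 0.0225 0.0394] [274. 176.]
tip_of tab_tip 0.52 [0.631  0.0422 0.0353] [291. 174.]
```

Emit:
{"fn": "play_rows", "kwargs": {
  "increments": [
    {"offset":[-1,0,0],"twist":0,"grip":0},
    {"offset":[-1,0,0],"twist":0,"grip":0.4},
    {"offset":[-1,0,0],"twist":0,"grip":0.5},
    {"offset":[-1,0,0],"twist":0,"grip":0.5},
    {"offset":[-1,0,-10],"twist":0,"grip":0.5}
  ]
}}

```text
time: 11.67
tool_pos: [0.5715, 0.0212, 0.2296]
tool_rot: [-0.001, 0.989, 0.146, -0.002]
contact_force: [-1.0, 0.7, -0.6]
gripper_width: 0.499
```

Emit:
{"fn": "play_rows", "kwargs": {
  "increments": [
    {"offset":[0,0,-25],"twist":0,"grip":0.5},
    {"offset":[0,0,-50],"twist":0,"grip":0.5},
    {"offset":[0,0,-70],"twist":0,"grip":0.5},
    {"offset":[0,0,-70],"twist":0,"grip":0.5},
    {"offset":[0,0,-70],"twist":0,"grip":0.5}
  ]
}}

```text
time: 12.08
tool_pos: [0.5731, 0.0211, 0.3036]
tool_rot: [0.0, 0.989, 0.146, 0.002]
contact_force: [-1.0, -0.5, -0.3]
gripper_width: 0.504
```

```bash
python3 -c "
from h import *
goto(3,0,226)
im=manip.grab_frame('wrist');k,T=cal('wrist');np.savez('w10.npz',T=T);nets('wrist',['tab_cover'],1);a=cv2.resize(im[60:380,80:430],(437,400))
im=manip.grab_frame('side');nets('side',['tab_cover','tab_tip'],1);b=cv2.resize(im[140:220,235:307],(360,400),interpolation=cv2.INTER_CUBIC)
cv2.imwrite('pics/m10.png',np.hstack([b,a]))"
```

```text
t 12.0833 pos [0.5731 0.0211 0.3036] box [  1.8  -0.5 303.6] F [-1.  -0.5 -0.3] w 0.504
target [0.5741 0.022  0.226 ] offset [ 1.  -0.7 77.6] twist -0.0
boxes_of tab_cover 0.91 [0.5732 0.0182 0.0426] [260. 199.]
tip_of tab_cover 0.56 [0.5665 0.02   0.0347] [255. 203.]
boxes_of tab_cover 0.77 [0.5683 0.0146 0.0485] [273. 175.]
boxes_of tab_tip 0.6 [0.5679 0.0131 0.0457] [273. 176.]
tip_of tab_cover 0.83 [0.5679 0.0226 0.0388] [273. 176.]
tip_of tab_tip 0.9 [0.6318 0.04   0.0388] [291. 173.]
```

View pics/m10.png

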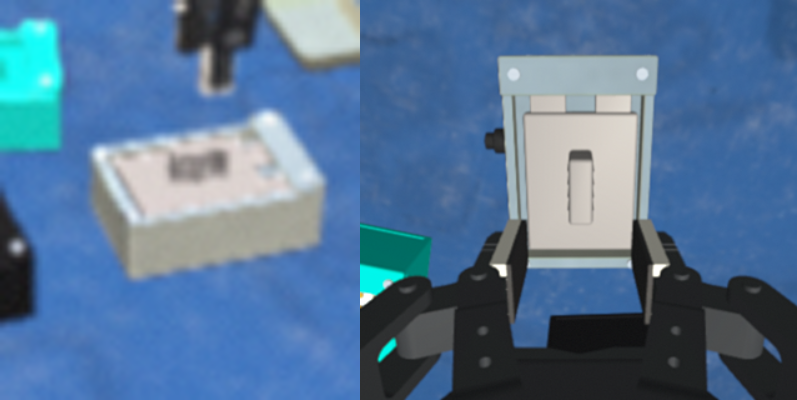

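```bash
python3 - <<'E'
from h import *
from scipy.optimize import least_squares
k,_=cal("wrist");T=np.load("w10.npz")["T"]
m=np.array([[526,114],[636,113],[634,250],[527,249]])
px=np.c_[80+(m[:,0]-360)*350/437,60+m[:,1]*.8]
P=np.array([[42,35,10],[42,-35,10],[-50,-35,10],[-50,35,10]])/1e3
def f(v,full=0):
    Rm=R.from_euler("ZY",v[3:]).as_matrix();return (proj(k,T,P@Rm.T+v[:3])-px).ravel()
for z in (.036,.040,None):
    g=(lambda v:f(np.r_[v[:2],z,v[2],v[3]])) if z else f
    r=least_squares(g,[.57,.02,.294,0] if z else [.57,.02,.036,.294,0]);print(z,r.x.round(4),box(np.r_[r.x[:2],0]).round(1),r.fun.round(1))
print(manip.state()["time"])
E
```

```text
0.036 [ 0.5696  0.0199  0.2929 -0.0033] [-1.9 -0.7  0. ] [-3.1 -1.   3.  -0.1 -0.7  0.5  0.9  1.3]
0.04 [ 0.5709  0.0203  0.2931 -0.0436] [-0.6 -0.7  0. ] [-4.4 -1.1  4.3 -0.2 -0.4  0.6  0.5  1.4]
None [0.5663 0.0188 0.0261 0.2924 0.1191] [-5.3 -0.8  0. ] [-0.2 -0.9  0.1 -0.  -1.4  0.1  1.5  0.9]
12.4833
```

Flat fit at z 36 matches (tilt −0.003, centre −2/−1 mm). A gentle press on the rear of the rib will confirm it is home.

Emit:
{"fn": "play_rows", "kwargs": {
  "increments": [
    {"offset":[-6,0,0],"twist":0,"grip":0},
    {"offset":[-12,0,10],"twist":0,"grip":0},
    {"offset":[-12,0,25],"twist":0,"grip":0},
    {"offset":[-12,0,40],"twist":0,"grip":0},
    {"offset":[-12,0,50],"twist":0,"grip":0}
  ]
}}

```text
time: 12.9
tool_pos: [0.5598, 0.0175, 0.2494]
tool_rot: [-0.0, 0.989, 0.146, -0.001]
contact_force: [-0.1, 0.3, -1.1]
gripper_width: 0.001
```

Emit:
{"fn": "play_rows", "kwargs": {
  "increments": [
    {"offset":[0,0,3],"twist":0,"grip":0},
    {"offset":[0,0,6],"twist":0,"grip":0},
    {"offset":[0,0,9],"twist":0,"grip":0},
    {"offset":[0,0,11],"twist":0,"grip":0},
    {"offset":[0,0,11],"twist":0,"grip":0}
  ]
}}

```text
time: 13.32
tool_pos: [0.5613, 0.0176, 0.2444]
tool_rot: [-0.0, 0.989, 0.147, -0.002]
contact_force: [-13.3, 0.3, 18.9]
gripper_width: -0.003
```

Contact at TCP z 0.244 puts the rib top at about 71 mm, which is the seated height. Retreat and check.

Emit:
{"fn": "play_rows", "kwargs": {
  "increments": [
    {"offset":[0,0,-20],"twist":0,"grip":0},
    {"offset":[0,0,-50],"twist":0,"grip":0},
    {"offset":[0,0,-80],"twist":0,"grip":0},
    {"offset":[0,0,-100],"twist":0,"grip":0},
    {"offset":[0,0,-100],"twist":0,"grip":0}
  ]
}}

```text
time: 13.73
tool_pos: [0.5628, 0.0175, 0.3481]
tool_rot: [0.002, 0.989, 0.147, 0.006]
contact_force: [0.9, -0.5, 1.1]
gripper_width: 0.002
```

```bash
python3 -c "
from h import *
im=manip.grab_frame('wrist');nets('wrist',['tab_cover'],1)
im2=manip.grab_frame('side');nets('side',['tab_cover','tab_tip','plain_cover'],1)
cv2.imwrite('pics/m11.png',np.hstack([cv2.resize(im2[140:220,235:307],(360,400),interpolation=cv2.INTER_CUBIC),cv2.resize(im[60:380,80:430],(437,400))]))"
```

```text
boxes_of tab_cover 0.95 [0.5717 0.0229 0.0412] [253. 175.]
tip_of tab_cover 0.94 [0.5698 0.022  0.0328] [253. 175.]
boxes_of tab_cover 0.62 [0.5702 0.0117 0.0493] [274. 175.]
boxes_of tab_tip 0.64 [0.5659 0.0148 0.0451] [273. 176.]
boxes_of plain_cover 0.7 [ 0.514  -0.3004  0.0138] [258. 248.]
tip_of tab_cover 0.88 [0.5719 0.0213 0.039 ] [274. 176.]
tip_of tab_tip 0.86 [0.6307 0.0438 0.0368] [291. 173.]
tip_of plain_cover 0.87 [ 0.5186 -0.2899  0.0033] [260. 248.]
```

```bash
python3 -c "
from h import *
print(manip.job_done(),manip.state()['time'])"
```

```text
the job is handed in; nothing more can be done
the job is handed in; nothing more can be done
```

The tabbed cover is seated flat in the grey switch box and the job is handed in, at about 14 s of the 35 s allowed. I can't see the verdict.

- **What I did:** The commands cannot tilt the tool. So I gripped the cover by its rib and pressed its rear edge on the outer edge of the lip, which tilted it about 0.29 rad in the jaws. I then hooked the tabs under the lip, swung the cover down and let go. A light press of about 19 N on the rear of the rib followed, and then I backed off.
- **Hooked position:** From the arm's pose and a fit to the wrist picture, the tab tip was at about x 62 mm and z 38 mm in the box frame, still tilted. The wrist force read −8 N there, so the tabs brushed the underside of the lip.
- **Final checks:**
  - The press met the rib top at about 71 mm, which is its seated height.
  - A flat fit to the wrist picture gave the centre about 2 mm off, a turn under 0.2° and a tilt near 0, though the far-edge corners were off by up to 3 px.
  - In the last pictures the networks put the cover's origin within about 2 mm of the box centre, at z 33–39 mm.
  - The plain cover has not moved, by the networks' positions.
- **Disagreed or not seen:** A looser fit with height left free gave 0.12 rad of tilt at z 26 mm. That height is below the ledge, so I discounted it. I could not view the very last picture because the 12-picture limit was reached, so that check rests on the networks and the press height.

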